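# Park the tin at the top of the sloping tin rack

### The arm

A 6-joint arm with a two-finger parallel gripper is mounted at the origin on a cart in front of the work surface, level with it; the furniture and walls round the work are solid. World frame = base frame: x ahead of the robot, y to its left, z up, the work surface at z = 0. Lengths are in m, angles in rad, forces in N, time in s.
With the tool pointing down it reaches from about 0.35 to 0.775 m from the base axis. Payload 7.3 kg.
Tool frame: the origin (TCP) lies on the mounting face of the last link; the fingertips stand 178 mm ahead of it and the grasp point (between the pads) lies 159 mm ahead of it; z points along the fingers, y is the line along which they close (so a half turn about z gives the same grasp; the last joint's range is limited). The gripper opens to 92 mm and grips with 3 to 60 N. Pads are 19 mm wide; open, the fingers measure 130 mm over their backs; the gripper's body (75 mm by 190 mm) begins 47 mm behind the grasp point.
Start: joints at [1.038, 0.342, 1.524, -0, 1.275, -0.146], TCP at [0.198, 0.486, 0.405] pointing down, gripper open.
Joint ranges: [-2.53, 2.53], [-0.77, 2.02], [0.04, 2.7], [-1, 4.14], [0.28, 2.66], [-3.11, 3.11]. Speed limits (rad/s): [2.57, 2.57, 3.14, 3.14, 3.14, 3.14].

### API

Orientations are given as a rotation vector (axis times angle).
In Python, from plant import arm, eyes gives the robot as it stands.
- The arm moves only by the tool jog_arm, never from a script. Its argument "plan" is a list of rows, each a list of 7 numbers: the opening, from 0 (shut) to 1 (fully open), then the shift along the tool's x, y, z as a fraction of full scale, then the turn, a rotation vector about the tool's x, y, z as a fraction of full scale. In form: [[fingers, dx, dy, dz, wx, wy, wz], ...]. A call has 1 to 5 rows; each row is the pose to reach, as a shift and turn from the pose commanded when the call began, along the tool's axes at that moment; what a row does not reach only later rows make up. Full scale, the value 1, is 0.25 m for a shift and 45 degrees for a turn. A row lasts 1/12 s, in which the tool goes at most 41.7 mm and 7.16 degrees, less where a joint would pass 70% of its speed; a pose out of reach is approached as far as the arm can. A call with a number of a shift or a turn outside -1 to 1 is refused whole. A call with a gripper value outside its range is refused whole. The fingers move at their own pace and stop on an object; "force" is the grip in N (left out, the last holds). Time passes only in rows, so rows that repeat a pose let the fingers close. It gives the time, the measured TCP pose, the force, the opening and the grip force at its end, in the units of the state.
- arm.get_state(): the state, without advancing time (a new reading comes with each control period).
- eyes.camera(name): name is "side" or "top" or "wrist"; returns a dict with "color" (384x512x3 uint8, blue, green, red), "intrinsics" (3x3 intrinsics, pixels), "R" (3x3) and "t" (3): a world point X has camera coordinates R X + t. Camera axes: x right, y down, z forward; pixel columns grow to the right and rows downward; lengths in m; the calibration is good to about 2 mm. A picture is of the moment at which its call begins. There is no depth.
- arm.close_job(): hands the job in; it is judged then, once.
The state is a dict: "time": time; "joints": joint angles; "joint_vel": joint speeds; "joint_efforts": joint torques, N m; "eef_pos": TCP position; "ee_rot": TCP orientation; "force": force on the tool from outside, world axes, zero at the start; "ft_torque": the same for the moment, N m; "gripper_width": finger opening in m; "gripper_force": force on a finger pad.
Only numpy, scipy, OpenCV 4.12 (cv2) and the standard library are available. Lean on these libraries where they do the work, as an engineer would, in place of code of your own. Each camera call takes 0.05 s, during which the arm holds its last target. There are 200 camera calls.

### The job

The tin lying on its side at the front of the little wooden tin rack is in the way of the next one. Push it slowly up the slope with the outside of your fingers, over the crest and fully back against the stop board, where it stays by itself; do not pick it up, and stay behind it all the way so that it never runs back down. Then move clear, and leave the other things standing where they are.

Things in the scene. Friction and masses are not known exactly. Their poses are not given: they have to be found in the camera images.
- rack: Rigid wooden tin rack fixed on the worktop, 254 (x) x 148 (y) mm. Origin: centre of its underside; +x points up the slope, away from the robot, turned up to 0.55 rad either way; y left, z up. Deck rises at 8 deg from the front lip to the crest (x=+45), then dips at 6 deg to the upright stop board (face x=+115, top z=82). Side rails stand 15 mm over the deck; the lane between is 128 wide.
- rack_lip (a point): Middle of the low front lip's top edge: rack frame x=-117, z=40 mm. The lip is 10 thick (x) and stands 12 above the deck, whose top is 27 mm above the worktop here. Axes as the rack.
- rack_crest (a point): Middle of the crest on the deck's top: rack frame x=+45, z=50 mm. Axes as the rack.
- rack_seat (a point): Where the tin's centre must end, tin against the stop board: rack frame x=+77, y=0, z=84.5 mm. Axes as the rack.
- tin_mid (a point): Centre of the tin to push: a labelled food tin, closed rigid cylinder, diameter 75, length 110 mm, 0.3 to 0.7 kg, lying across the rack (axis along rack y), free to roll. At the start it rests against the front lip, centre at rack x=-93, z=69 mm. Let go on the slope, it rolls back; past the crest it rolls to the stop board and stays. The point turns with the tin; z is its axis.
- tin: The same tin; origin at the centre of its bottom end face, 55 mm from point tin_mid along its z axis.
- spice_jar: Bystander, loose: glass spice jar with a dark screw cap, diameter 41, height 105 mm; origin at the centre of its underside, z up. Not to be disturbed.
- salt_mill: Bystander, loose: small clear mill with a grey top, diameter 44, height 90 mm; origin at the centre of its underside, z up. Not to be disturbed.
- timer: Bystander, loose: red round kitchen timer with a twist grip, 65 across, height 52 mm; origin at the centre of its underside, z up. Not to be disturbed.
- short_tin: Bystander, loose: short food tin standing upright, diameter 75, height 58 mm; origin at the centre of its underside, z up. Not to be disturbed.
- green_mug: Bystander, loose: green and white mug with a handle, 86 x 121, height 99 mm; origin at the centre of its underside, z up. Not to be disturbed.
- bowl: Bystander, loose: small bowl, green outside, diameter 120, height 61 mm; origin at the centre of its underside, z up. Not to be disturbed.
Things that resemble listed ones, but are neither listed nor needed, are in the scene too. What is shaped like the tin but yellow is not meant.

How it is judged:
By the outcome, as a careful person would: the job done as asked, in the order asked, and still so for the second after the job is handed in, with the robot touching nothing.
It also fails if it takes over 32 s, if anything falls off the work surface, if the arm or the gripper's body presses on something with over 40 N, if the wrist force passes 120 N, or if a joint passes its speed limit or range.

## Working session

There is one attempt and no reset: what is moved stays moved. The work goes in short steps, Python scripts to look and compute and a tool call to move; the robot and the scene stay as the last step left them, time stands still between calls to the robot, and variables do not carry over. Pictures are saved under pics/ and viewed, at most 12 in all, crops included, and the job is handed in when it is done.

Besides the shell and the picture viewer there is one more tool, called after ">>>" as a command line: name --pt "numbers of a row" for each row, then --argument value for the rest. jog_arm: Moves the arm, as the interface text tells. Shift numbers are shares of 0.25 m and turn numbers shares of 45 degrees, none past 1 either way. Its arguments: {"type":"object","properties":{"plan":{"type":"array"},"force":{"type":"number"}},"required":["plan"]}

```bash
mkdir -p pics; ls
python3 - <<'E'
from plant import arm, eyes
import cv2, numpy as np, pickle
d={}
for n in ["top","side"]:
    c=eyes.camera(n); d[n]=c; cv2.imwrite(f"pics/{n}0.png",cv2.resize(c["color"],(800,600),interpolation=cv2.INTER_CUBIC))
pickle.dump(d,open("cams0.pkl","wb"))
s=arm.get_state(); print(s)
for n in d: print(n,-d[n]["R"].T@d[n]["t"])
E
```

```text
pics
{'time': 0.1, 'joints': array([ 1.03796852e+00,  3.42627330e-01,  1.52487218e+00, -1.69752601e-05,
        1.27539892e+00, -1.46004302e-01]), 'joint_vel': array([ 0.00038339, -0.00097382, -0.00087344,  0.00022984,  0.00191687,
        0.00080405]), 'joint_efforts': array([ 1.69637944e-03, -4.32002807e+01, -2.44694030e+01,  7.20320782e-02,
        5.26177045e-02,  3.28254970e-06]), 'eef_pos': array([0.19798237, 0.48611933, 0.40414487]), 'ee_rot': array([-6.03751322e-01, -3.08260438e+00,  1.94232058e-03]), 'force': array([0.4039608 , 0.12890468, 0.26880919]), 'ft_torque': array([-0.01543359,  0.04401227,  0.02264779]), 'gripper_force': 0.0, 'gripper_width': 0.09176857434443143}
top [-0.45640334 -0.52277656  1.37812596]
side [-0.14545285  1.11875552  1.21949222]
```

View pics/top0.png

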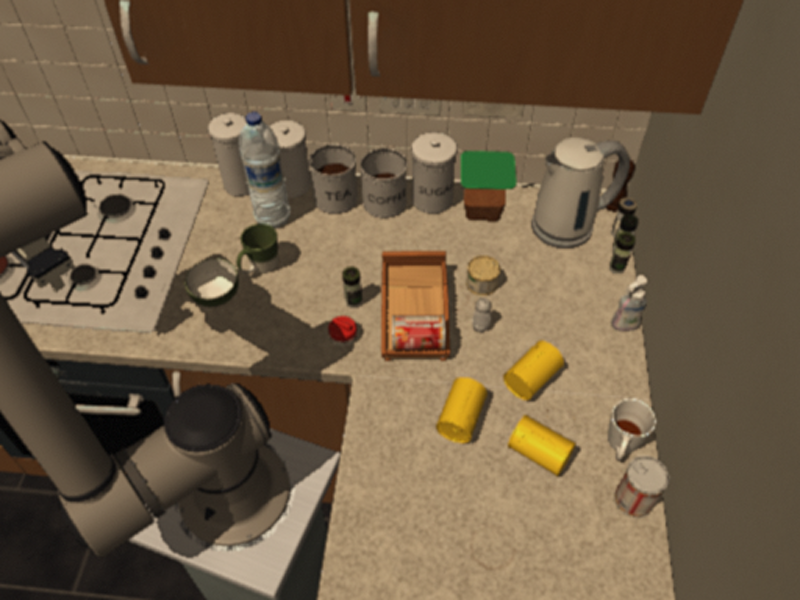

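View pics/side0.png

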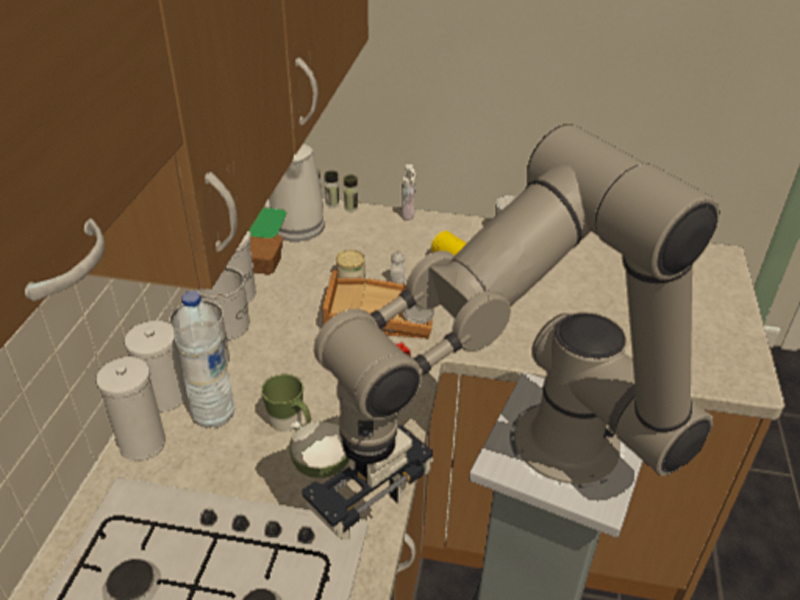

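The top view shows the rack at (415,303), with a red-labelled tin lying at its front (418,333). Things that could be mistaken for it:
- yellow cylinders at (462,410), (535,370) and (541,445)
- a grey/red can standing at (640,487)
- the short tin at (483,275)

By the description it is the one in the rack. In the side view the rack is at (380,305) and the tin is partly hidden by the arm. The bystanders in the top view are the jar (352,287), timer (342,328), mill (482,316), mug (260,248) and bowl (212,280). I'll check with a close crop.

Run:
```python
import pickle,cv2,numpy as np
d=pickle.load(open("cams0.pkl","rb"))
im=d["top"]["color"][150:240,205:325]  # x6.667
cv2.imwrite("pics/crop0.png",cv2.resize(im,(800,600),interpolation=cv2.INTER_CUBIC))
```

```text
(no output)
```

View pics/crop0.png

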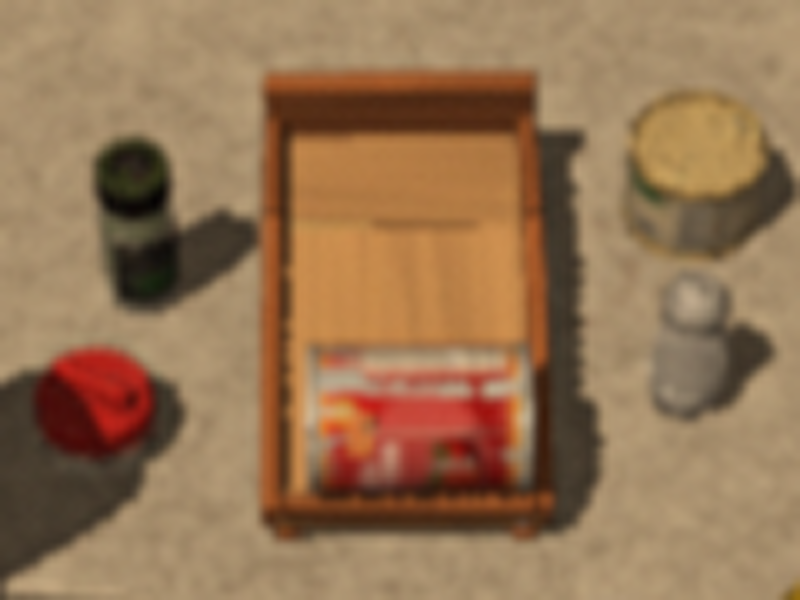

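```bash
cat > h.py <<'E'
import pickle,cv2,numpy as np
from scipy.optimize import least_squares
def proj(c,X):
    P=np.atleast_2d(X)@c["R"].T+c["t"]; q=P@c["intrinsics"].T; return q[:,:2]/q[:,2:]
def rackpts(p,L):
    L=np.asarray(L,float); c,s=np.cos(p[2]),np.sin(p[2])
    return np.c_[p[0]+c*L[:,0]-s*L[:,1],p[1]+s*L[:,0]+c*L[:,1],L[:,2]]
def ray(c,uv,z):
    d=c["R"].T@np.linalg.inv(c["intrinsics"])@np.array([*uv,1.]); o=-c["R"].T@c["t"]; return o+d*(z-o[2])/d[2]
def crop2px(uv): return (np.array(uv,float)+.5)/(20/3)-.5+[205,150]
E
python3 - <<'E'
from h import *
d=pickle.load(open("cams0.pkl","rb")); t=d["top"]
L=np.array([[127,74,82],[127,-74,82],[115,74,82],[115,-74,82],[45,64,50],[45,-64,50],[-127,74,40],[-127,-74,40]])/1000
uv=crop2px([[265,73],[535,73],[265,95],[535,95],[290,218],[520,222],[264,520],[552,517]])
f=lambda p:(proj(t,rackpts(p,L))-uv).ravel()
r=least_squares(f,[.5,0,0],loss="soft_l1"); p=r.x; print(p.round(4)); print(f(p).reshape(-1,2).round(2))
np.save("rack.npy",p)
print("tinmid",rackpts(p,[[-.093,0,.069],[.077,0,.0845]]).round(3), (proj(t,rackpts(p,[[-.093,0,.069+.0375]]))-[205,150])*20/3)
for n,q,z in [("jar",(135,175),.105),("timer",(95,400),.04),("mill",(697,295),.085),("short",(700,145),.058),("tinL",(311,420),.08),("tinR",(533,420),.08)]:
    X=ray(t,crop2px(q),z); c,s=np.cos(p[2]),np.sin(p[2]); dx,dy=X[0]-p[0],X[1]-p[1]
    print(n,X.round(3),"rack",round(c*dx+s*dy,3),round(-s*dx+c*dy,3))
a=np.full((600,800,3),0,np.uint8)
im=cv2.resize(d["side"]["color"][150:240,190:310],(800,600),interpolation=cv2.INTER_CUBIC)
q=(proj(d["side"],rackpts(p,np.r_[L,[[-.117,0,.04],[-.093,.055,.069],[-.093,-.055,.069]]]))-[190,150])*20/3
for u,v in q: cv2.circle(im,(int(u),int(v)),4,(255,0,255),-1)
cv2.imwrite("pics/sidecrop.png",im)
E
```

```text
[ 0.5196 -0.1844  0.3651]
[[-0.31  0.49]
 [ 0.47  0.2 ]
 [-0.34 -0.3 ]
 [ 0.62 -0.59]
 [-1.25  2.1 ]
 [ 0.49  1.26]
 [-0.62 -1.19]
 [ 0.63 -1.  ]]
tinmid [[ 0.433 -0.218  0.069]
 [ 0.592 -0.157  0.084]] [[405.55142137 374.4763208 ]]
jar [ 0.506 -0.041  0.105] rack 0.039 0.139
timer [ 0.409 -0.056  0.04 ] rack -0.057 0.159
mill [ 0.548 -0.332  0.085] rack -0.026 -0.148
short [ 0.667 -0.3    0.058] rack 0.097 -0.161
tinL [ 0.41  -0.175  0.08 ] rack -0.099 0.048
tinR [ 0.448 -0.278  0.08 ] rack -0.1 -0.062
```

View pics/sidecrop.png

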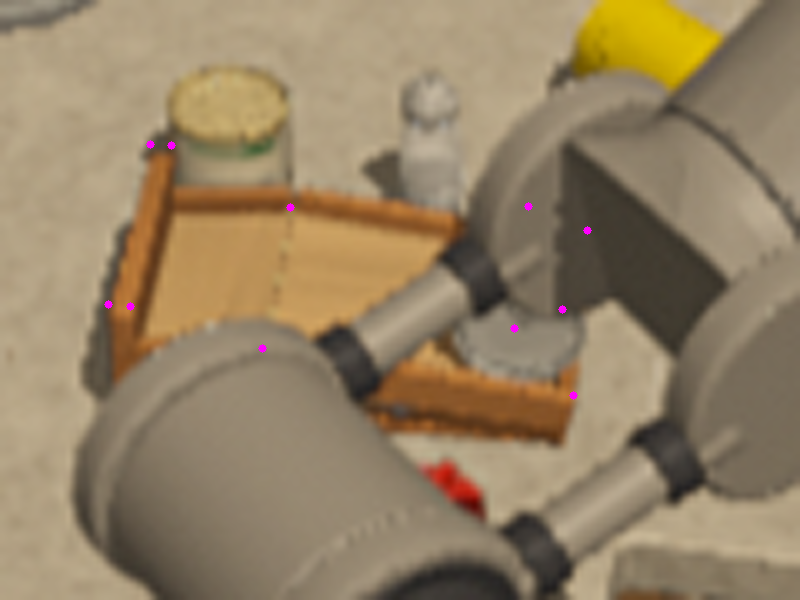

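The side crop shows the model points landing on the board's top edge (150,145), the tin's end face (514,328) and the lip corner (573,395), all within about 2 px. The rack fit is consistent with that. Next I'll write a move helper.

```bash
cat >> h.py <<'E'
from scipy.spatial.transform import Rotation as Ro
def goal(s,tip,yaw):   # world fingertip, tool-y direction = rack y (either sign, nearer) -> fractions
    R0=Ro.from_rotvec(s["ee_rot"])
    best=None
    for k in (1,-1):
        y=k*np.array([-np.sin(yaw),np.cos(yaw),0]); z=np.array([0,0,-1.]); x=np.cross(y,z)
        R1=Ro.from_matrix(np.c_[x,y,z]); w=(R0.inv()*R1).as_rotvec()
        if best is None or np.linalg.norm(w)<np.linalg.norm(best[1]): best=(R1,w)
    tcp=np.array(tip)+[0,0,.178]
    sh=R0.inv().apply(tcp-s["eef_pos"])/.25
    return sh.round(3),(best[1]/(np.pi/4)).round(3)
def rackof(s,p):
    R=Ro.from_rotvec(s["ee_rot"]); T=s["eef_pos"]+R.apply([0,0,.178]); c,q=np.cos(p[2]),np.sin(p[2]); d=T-[p[0],p[1],0]
    return np.round([c*d[0]+q*d[1],-q*d[0]+c*d[1],d[2]],4)
E
python3 - <<'E'
from h import *; from plant import arm
p=np.load("rack.npy"); s=arm.get_state(); R=Ro.from_rotvec(s["ee_rot"]); print(R.as_matrix().round(3))
for t in [(.36,.30,.227),(.44,.08,.2),(.40,-.12,.2),*rackpts(p,[[-.165,-.005,.15]])]:
    print(t,*goal(s,t,p[2]))
t=d=pickle.load(open("cams0.pkl","rb"))["top"]
print((proj(t,rackpts(p,np.array([[115,64,42.6],[115,-64,42.6],[45,64,50],[-117,64,40],[-127,64,40],[-127,64,0]])/1000))-[205,150])*20/3)
E
```

```text
[[-0.926  0.377 -0.001]
 [ 0.377  0.926 -0.001]
 [ 0.    -0.001 -1.   ]]
(0.36, 0.3, 0.227) [-0.881 -0.445 -0.003] [-0.001 -0.001 -0.957]
(0.44, 0.08, 0.2) [-1.509 -1.139  0.106] [-0.001 -0.001 -0.957]
(0.4, -0.12, 0.2) [-1.663 -1.94   0.107] [-0.001 -0.001 -0.957]
[ 0.36726122 -0.24793312  0.15      ] [-1.735 -2.463  0.307] [-0.001 -0.001 -0.957]
[[279.92666112 138.03220211]
 [514.74180055 136.41928647]
 [278.85917905 229.18849834]
 [277.18473669 492.58861201]
 [277.05148193 509.13871627]
 [278.554201   553.23456881]]
```

>>> jog_arm --pt "0.5 -0.16 -0.08 0 0 0 -0.1" --pt "0.5 -0.32 -0.16 0 0 0 -0.2" --pt "0.5 -0.48 -0.24 0 0 0 -0.3" --pt "0.5 -0.64 -0.32 0 0 0 -0.4" --pt "0.5 -0.8 -0.4 0 0 0 -0.5"

```text
time: 0.52
eef_pos: [0.3361, 0.3281, 0.4045]
ee_rot: [0.016, -3.141, 0.0]
force: [0.9, 0.2, -0.3]
gripper_width: 0.0629
gripper_force: 0.0
```

```bash
cat > g.py <<'E'
from h import *; from plant import arm; import sys
p=np.load("rack.npy"); s=arm.get_state(); print(round(s["time"],2),rackof(s,p),s["joints"].round(2),s["force"].round(1),round(s["gripper_width"],3))
for a in sys.argv[1:]:
    k,v=a[0],[float(x) for x in a[1:].split(",")]
    t=v if k=="w" else rackpts(p,[v])[0]
    print(a,np.round(t,3),*goal(s,t,p[2]))
E
python3 g.py w.42,.12,.22 w.40,-.12,.2
```

```text
0.52 [0.0115 0.5441 0.2265] [ 0.61  0.24  1.67  0.    1.23 -0.97] [ 0.9  0.2 -0.3] 0.063
w.42,.12,.22 [0.42 0.12 0.22] [-0.327 -0.836  0.026] [-0.    -0.001 -0.451]
w.40,-.12,.2 [ 0.4  -0.12  0.2 ] [-0.237 -1.795  0.106] [-0.    -0.001 -0.451]
```

>>> jog_arm --pt "0.5 -0.065 -0.16 0 0 0 -0.09" --pt "0.5 -0.13 -0.32 0 0 0 -0.18" --pt "0.5 -0.19 -0.48 0 0 0 -0.27" --pt "0.5 -0.25 -0.64 0 0 0 -0.36" --pt "0.5 -0.3 -0.8 0.02 0 0 -0.45"

```text
time: 0.93
eef_pos: [0.4104, 0.1335, 0.4007]
ee_rot: [-0.567, 3.089, 0.0]
force: [0.7, 0.8, 0.3]
gripper_width: 0.0461
gripper_force: 0.0
```

```bash
python3 g.py w.40,-.07,.2 r-.18,-.005,.17
```

```text
0.93 [0.0117 0.3358 0.2227] [ 0.14  0.17  1.77  0.    1.2  -1.8 ] [0.7 0.8 0.3] 0.046
w.40,-.07,.2 [ 0.4  -0.07  0.2 ] [ 0.328 -0.746  0.091] [-0.     0.002 -0.003]
r-.18,-.005,.17 [ 0.353 -0.253  0.17 ] [ 0.763 -1.365  0.21 ] [-0.     0.002 -0.003]
```

>>> jog_arm --pt "0.5 0.07 -0.14 0.01 0 0 0" --pt "0.5 0.14 -0.28 0.03 0 0 0" --pt "0.5 0.22 -0.42 0.05 0 0 0" --pt "0.5 0.3 -0.56 0.07 0 0 0" --pt "0.5 0.38 -0.7 0.09 0 0 0"

```text
time: 1.35
eef_pos: [0.3816, -0.0635, 0.3775]
ee_rot: [0.562, -3.091, -0.0]
force: [1.8, 0.3, -0.4]
gripper_width: 0.046
gripper_force: 0.0
```

>>> jog_arm --pt "0.5 0.08 -0.14 0.02 0 0 0" --pt "0.5 0.16 -0.28 0.04 0 0 0" --pt "0.5 0.24 -0.42 0.06 0 0 0" --pt "0.5 0.32 -0.55 0.08 0 0 0" --pt "0.5 0.39 -0.65 0.1 0 0 0"

```text
time: 1.77
eef_pos: [0.3475, -0.2508, 0.3524]
ee_rot: [-0.559, 3.091, -0.001]
force: [0.4, -0.7, -0.5]
gripper_width: 0.046
gripper_force: 0.0
```

```bash
python3 g.py r-.175,-.005,.12 r-.175,-.005,.058
python3 - <<'E'
from h import *; from plant import eyes
d={n:eyes.camera(n) for n in("wrist","top")}; pickle.dump(d,open("cams1.pkl","wb"))
cv2.imwrite("pics/wrist1.png",cv2.resize(d["wrist"]["color"],(800,600)))
cv2.imwrite("pics/top1.png",cv2.resize(d["top"]["color"][130:250,190:350],(800,600),interpolation=cv2.INTER_CUBIC))
E
```

```text
1.77 [-0.1844 -0.0007  0.1744] [-0.8   0.22  1.85 -0.    1.07 -2.73] [ 0.4 -0.7 -0.5] 0.046
r-.175,-.005,.12 [ 0.358 -0.252  0.12 ] [-0.038 -0.017  0.218] [-0.001  0.    -0.009]
r-.175,-.005,.058 [ 0.358 -0.252  0.058] [-0.038 -0.017  0.466] [-0.001  0.    -0.009]
```

View pics/wrist1.png

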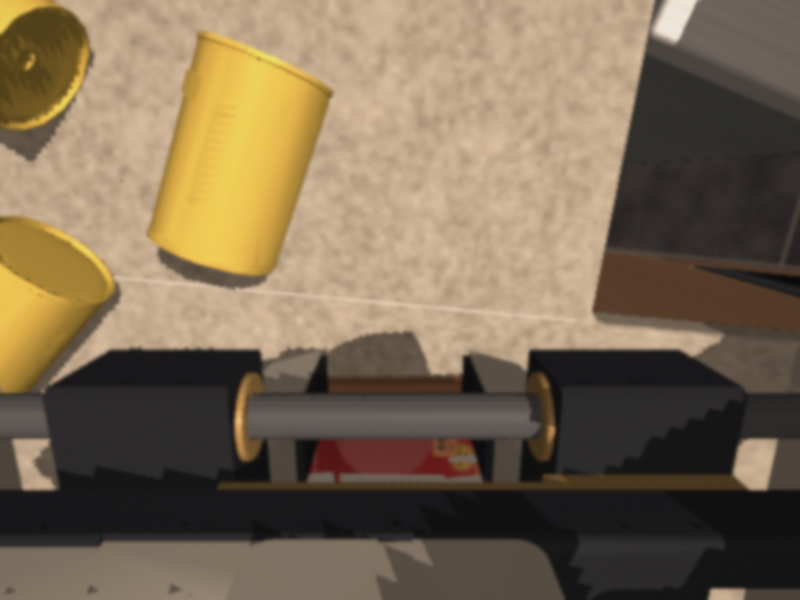

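The wrist view shows the lip (400,380) and the red tin (400,455) between the finger blocks. The yellow tins (240,150) are well clear. I'll check the top crop too.

View pics/top1.png

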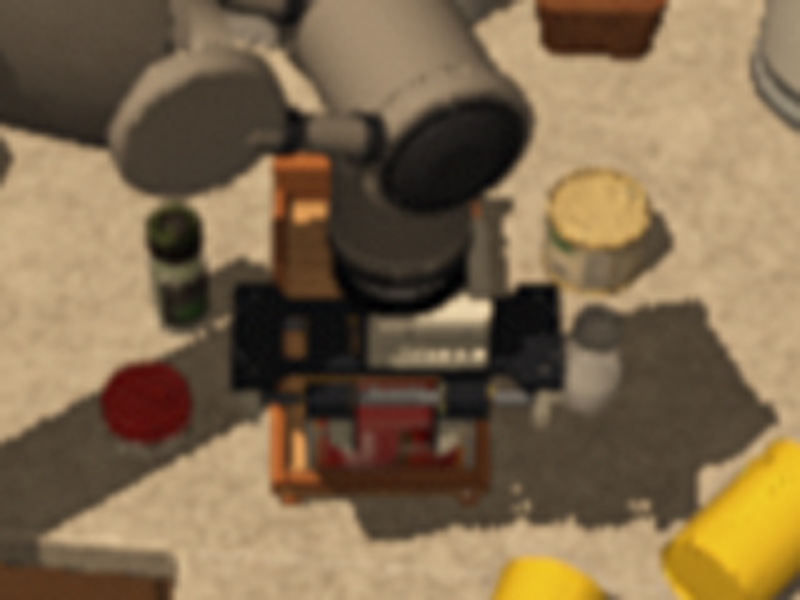

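The gripper sits centred over the lane behind the tin. Everything else stands undisturbed: jar (175,265), timer (147,403), mill (595,355) and short tin (600,225). Going down.

>>> jog_arm --pt "0.5 0 -0.01 0.1 0 0 0" --pt "0.5 0 -0.015 0.2 0 0 -0.01" --pt "0.5 0 -0.015 0.3 0 0 -0.01" --pt "0.5 0 -0.015 0.4 0 0 -0.01" --pt "0.5 0 -0.015 0.46 0 0 -0.01"

```text
time: 2.28
eef_pos: [0.3493, -0.2506, 0.2357]
ee_rot: [0.574, -3.087, -0.005]
force: [0.2, -0.0, 0.0]
gripper_width: 0.0456
gripper_force: 0.0
```

>>> jog_arm --pt "0.5 -0.02 0 0 0 0 0" --pt "0.5 -0.04 0 0 0 0 0" --pt "0.5 -0.06 0 0 0 0 0" --pt "0.5 -0.075 0 0 0 0 0" --pt "0.5 -0.09 0 0 0 0 0"

```text
time: 2.7
eef_pos: [0.3716, -0.2435, 0.2389]
ee_rot: [-0.574, 3.087, -0.003]
force: [-0.3, -0.0, 0.4]
gripper_width: 0.0459
gripper_force: 0.0
```

```bash
python3 g.py r-.1,-.005,.058 r.03,-.005,.07
```

```text
2.7 [-0.1592 -0.0028  0.0609] [-0.75  0.42  1.95  0.    0.76 -2.69] [-0.3 -0.   0.4] 0.046
r-.1,-.005,.058 [ 0.428 -0.225  0.058] [-0.237 -0.011  0.012] [-0.003  0.001  0.004]
r.03,-.005,.07 [ 0.549 -0.178  0.07 ] [-0.758 -0.013 -0.036] [-0.003  0.001  0.004]
```

>>> jog_arm --pt "0.5 -0.016 0 0 0 0 0" --pt "0.5 -0.032 0 0 0 0 0" --pt "0.5 -0.048 0 0 0 0 0" --pt "0.5 -0.064 0 0 0 0 0" --pt "0.5 -0.08 0 0 0 0 0"

```text
time: 3.12
eef_pos: [0.3897, -0.2363, 0.2378]
ee_rot: [-0.573, 3.089, 0.0]
force: [-2.1, -1.0, 0.9]
gripper_width: 0.046
gripper_force: 2.4
```

>>> jog_arm --pt "0.5 -0.012 0 0 0 0 0" --pt "0.5 -0.024 0 0 0 0 0" --pt "0.5 -0.036 0 0 0 0 0" --pt "0.5 -0.048 0 0 0 0 0" --pt "0.5 -0.06 0 -0.002 0 0 0"

```text
time: 3.53
eef_pos: [0.403, -0.2312, 0.2384]
ee_rot: [0.573, -3.087, -0.001]
force: [-5.4, -1.7, 4.3]
gripper_width: 0.0461
gripper_force: 3.2
```

```bash
python3 g.py r.03,-.005,.07
python3 - <<'E'
from h import *; from plant import eyes
d={n:eyes.camera(n) for n in("side","top")}
a=[cv2.resize(d["side"]["color"][130:250,180:320],(400,343),interpolation=cv2.INTER_CUBIC),cv2.resize(d["top"]["color"][140:260,190:330],(400,343),interpolation=cv2.INTER_CUBIC)]
cv2.imwrite("pics/mid.png",np.hstack(a))
E
```

```text
3.53 [-0.126  -0.002   0.0604] [-0.69  0.45  1.9  -0.    0.79 -2.62] [-5.4 -1.7  4.3] 0.046
r.03,-.005,.07 [ 0.549 -0.178  0.07 ] [-0.623 -0.013 -0.04 ] [ 0.001 -0.002  0.003]
```

View pics/mid.png

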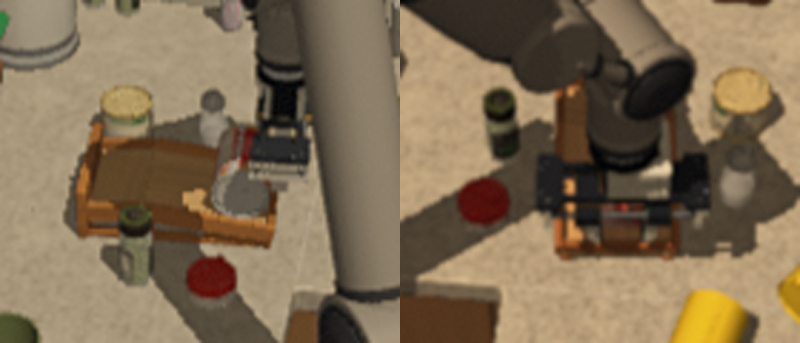

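The view shows the tin (side crop 240,190) just in front of the fingers and in contact, coming off the lip. The bystanders haven't moved. I'll keep pushing slowly.

>>> jog_arm --pt "0.5 -0.014 0 -0.001 0 0 0" --pt "0.5 -0.028 0 -0.002 0 0 0" --pt "0.5 -0.042 0 -0.003 0 0 0" --pt "0.5 -0.056 0 -0.004 0 0 0" --pt "0.5 -0.07 0 -0.005 0 0 0"

```text
time: 4.05
eef_pos: [0.4193, -0.2249, 0.2396]
ee_rot: [0.573, -3.087, -0.001]
force: [-5.9, -2.9, 5.0]
gripper_width: 0.0459
gripper_force: 3.1
```

>>> jog_arm --pt "0.5 -0.014 0 -0.001 0 0 0" --pt "0.5 -0.028 0 -0.002 0 0 0" --pt "0.5 -0.042 0 -0.003 0 0 0" --pt "0.5 -0.056 0 -0.004 0 0 0" --pt "0.5 -0.07 0 -0.005 0 0 0"

```text
time: 4.47
eef_pos: [0.4356, -0.2186, 0.2409]
ee_rot: [0.573, -3.087, -0.001]
force: [-5.3, -2.8, 4.1]
gripper_width: 0.0459
gripper_force: 3.1
```

>>> jog_arm --pt "0.5 -0.014 0 -0.001 0 0 0" --pt "0.5 -0.028 0 -0.002 0 0 0" --pt "0.5 -0.042 0 -0.003 0 0 0" --pt "0.5 -0.056 0 -0.004 0 0 0" --pt "0.5 -0.07 0 -0.005 0 0 0"

```text
time: 4.88
eef_pos: [0.4519, -0.2123, 0.2421]
ee_rot: [0.573, -3.087, -0.001]
force: [-6.4, -1.6, 4.3]
gripper_width: 0.0457
gripper_force: 3.1
```

```bash
python3 g.py r.03,-.005,.07
python3 - <<'E'
from h import *; from plant import eyes
d={n:eyes.camera(n) for n in("side","top")}
a=[cv2.resize(d["side"]["color"][130:250,180:320],(400,343),interpolation=cv2.INTER_CUBIC),cv2.resize(d["top"]["color"][140:260,190:330],(400,343),interpolation=cv2.INTER_CUBIC)]
cv2.imwrite("pics/mid2.png",np.hstack(a))
E
```

```text
4.88 [-0.0735 -0.0018  0.0641] [-0.59  0.49  1.8  -0.    0.85 -2.53] [-6.4 -1.6  4.3] 0.046
r.03,-.005,.07 [ 0.549 -0.178  0.07 ] [-0.413 -0.013 -0.024] [ 0.001 -0.002  0.003]
```

View pics/mid2.png

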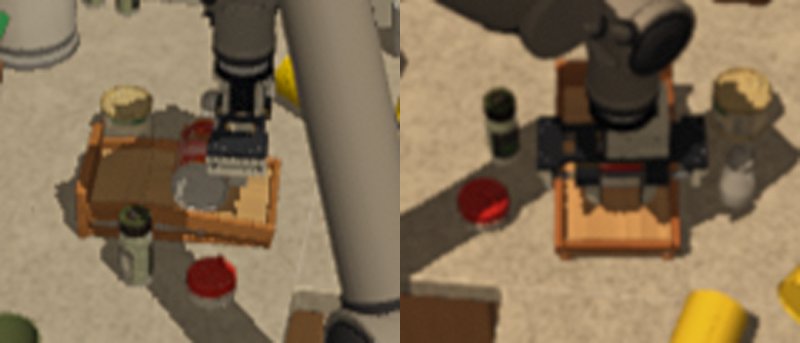

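The tin (side crop 200,185) is mid-slope, square and in contact. I'll carry on over the crest.

>>> jog_arm --pt "0.5 -0.014 0 -0.001 0 0 0" --pt "0.5 -0.028 0 -0.002 0 0 0" --pt "0.5 -0.042 0 -0.003 0 0 0" --pt "0.5 -0.056 0 -0.004 0 0 0" --pt "0.5 -0.07 0 -0.005 0 0 0"

```text
time: 5.4
eef_pos: [0.4682, -0.2061, 0.2433]
ee_rot: [0.573, -3.087, -0.001]
force: [-5.9, -1.6, 4.8]
gripper_width: 0.046
gripper_force: 3.1
```

>>> jog_arm --pt "0.5 -0.014 0 -0.001 0 0 0" --pt "0.5 -0.028 0 -0.002 0 0 0" --pt "0.5 -0.042 0 -0.003 0 0 0" --pt "0.5 -0.056 0 -0.004 0 0 0" --pt "0.5 -0.07 0 -0.005 0 0 0"

```text
time: 5.82
eef_pos: [0.4845, -0.1998, 0.2445]
ee_rot: [0.573, -3.087, -0.001]
force: [-6.0, -2.4, 4.3]
gripper_width: 0.0459
gripper_force: 3.1
```

>>> jog_arm --pt "0.5 -0.014 0 -0.001 0 0 0" --pt "0.5 -0.028 0 -0.002 0 0 0" --pt "0.5 -0.042 0 -0.003 0 0 0" --pt "0.5 -0.056 0 -0.004 0 0 0" --pt "0.5 -0.07 0 -0.005 0 0 0"

```text
time: 6.23
eef_pos: [0.5008, -0.1935, 0.2458]
ee_rot: [0.573, -3.087, -0.001]
force: [-5.7, -2.5, 5.0]
gripper_width: 0.0461
gripper_force: 3.1
```

>>> jog_arm --pt "0.5 -0.01 0 -0.001 0 0 0" --pt "0.5 -0.02 0 -0.002 0 0 0" --pt "0.5 -0.03 0 -0.003 0 0 0" --pt "0.5 -0.04 0 -0.004 0 0 0" --pt "0.5 -0.05 0 -0.005 0 0 0"

```text
time: 6.65
eef_pos: [0.5125, -0.1891, 0.247]
ee_rot: [0.573, -3.087, -0.001]
force: [-6.4, -3.2, 5.5]
gripper_width: 0.046
gripper_force: 3.1
```

>>> jog_arm --pt "0.5 -0.01 0 -0.001 0 0 0" --pt "0.5 -0.02 0 -0.002 0 0 0" --pt "0.5 -0.03 0 -0.003 0 0 0" --pt "0.5 -0.04 0 -0.004 0 0 0" --pt "0.5 -0.05 0 -0.005 0 0 0"

```text
time: 7.07
eef_pos: [0.5251, -0.1842, 0.2482]
ee_rot: [-0.574, 3.088, 0.0]
force: [0.1, -0.1, 0.2]
gripper_width: 0.0459
gripper_force: 0.0
```

```bash
python3 g.py r.03,-.005,.07
python3 - <<'E'
from h import *; from plant import eyes
d={n:eyes.camera(n) for n in("side","top")}
a=[cv2.resize(d["side"]["color"][130:250,180:320],(400,343),interpolation=cv2.INTER_CUBIC),cv2.resize(d["top"]["color"][140:260,190:330],(400,343),interpolation=cv2.INTER_CUBIC)]
cv2.imwrite("pics/mid3.png",np.hstack(a))
E
```

```text
7.07 [ 0.0053 -0.0018  0.0702] [-0.48  0.57  1.63  0.    0.94 -2.41] [ 0.1 -0.1  0.2] 0.046
r.03,-.005,.07 [ 0.549 -0.178  0.07 ] [-0.099 -0.013  0.001] [0.    0.001 0.003]
```

View pics/mid3.png

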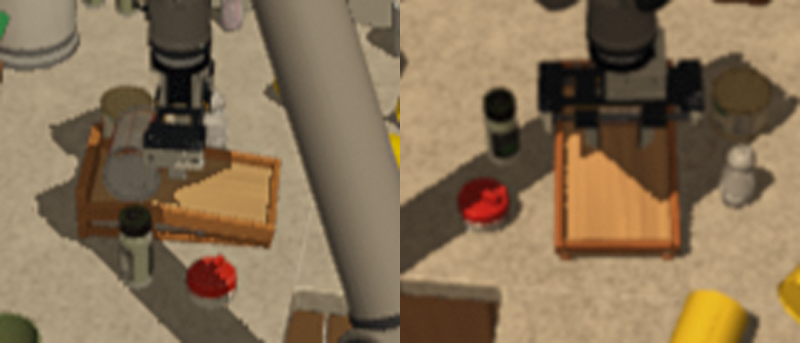

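The tin (side crop 130,165) has gone over the crest, and contact force is now zero. I'll follow it gently to confirm it is at the stop board.

>>> jog_arm --pt "0.5 -0.01 0 0 0 0 0" --pt "0.5 -0.02 0 0 0 0 0" --pt "0.5 -0.03 0 0 0 0 0" --pt "0.5 -0.04 0 0 0 0 0" --pt "0.5 -0.05 0 0 0 0 0"

```text
time: 7.58
eef_pos: [0.5367, -0.1798, 0.2483]
ee_rot: [-0.574, 3.089, 0.0]
force: [-0.5, -0.1, -0.5]
gripper_width: 0.0457
gripper_force: 0.0
```

>>> jog_arm --pt "0.5 -0.008 0 0 0 0 0" --pt "0.5 -0.016 0 0 0 0 0" --pt "0.5 -0.024 0 0 0 0 0" --pt "0.5 -0.032 0 0 0 0 0" --pt "0.5 -0.04 0 0 0 0 0"

```text
time: 8.0
eef_pos: [0.5459, -0.1763, 0.2483]
ee_rot: [-0.574, 3.089, 0.0]
force: [0.9, -0.3, 0.5]
gripper_width: 0.0458
gripper_force: 0.0
```

```bash
python3 g.py r.03,-.005,.07
```

```text
8.0 [ 0.0274 -0.0018  0.0703] [-0.45  0.59  1.58  0.    0.97 -2.38] [ 0.9 -0.3  0.5] 0.046
r.03,-.005,.07 [ 0.549 -0.178  0.07 ] [-0.01  -0.013  0.001] [0.    0.    0.003]
```

>>> jog_arm --pt "0.5 -0.004 0 0 0 0 0" --pt "0.5 -0.008 0 0 0 0 0" --pt "0.5 -0.012 0 0 0 0 0" --pt "0.5 -0.012 0 0 0 0 0"

```text
time: 8.33
eef_pos: [0.5486, -0.1752, 0.2483]
ee_rot: [-0.574, 3.089, 0.0]
force: [-1.2, 1.0, 0.2]
gripper_width: 0.0459
gripper_force: 0.0
```

```bash
python3 g.py
python3 - <<'E'
from h import *; from plant import eyes
d={n:eyes.camera(n) for n in("side","top")}
a=[cv2.resize(d["side"]["color"][150:220,195:265],(400,400),interpolation=cv2.INTER_CUBIC),cv2.resize(d["top"]["color"][150:220,220:290],(400,400),interpolation=cv2.INTER_CUBIC)]
p=np.load("rack.npy"); th=np.linspace(0,2*np.pi,25)
L=np.c_[.077+.0375*np.cos(th),np.full(25,.05),.0845+.0375*np.sin(th)]
for u,v in (proj(d["side"],rackpts(p,L))-[195,150]+.5)*400/70: cv2.circle(a[0],(int(u),int(v)),1,(255,0,255),-1)
cv2.imwrite("pics/fin.png",np.hstack(a))
E
```

```text
8.33 [ 0.0304 -0.0018  0.0703] [-0.44  0.6   1.58  0.    0.97 -2.38] [-1.2  1.   0.2] 0.046
```

View pics/fin.png

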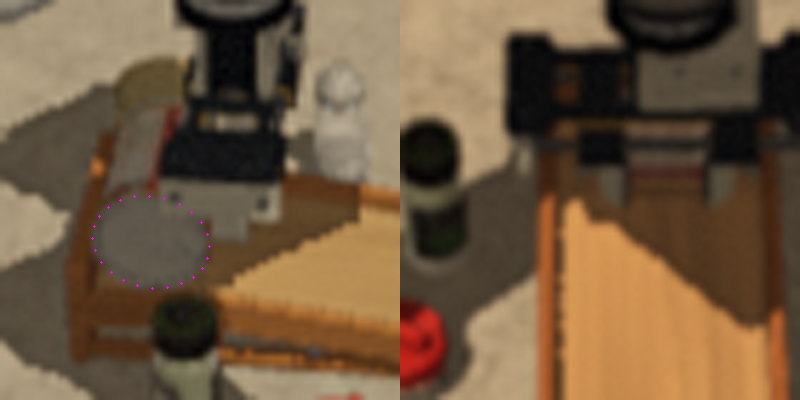

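The tin's end face (150,240) coincides with the predicted outline at the seat, so it is resting against the stop board. I'll back away down the lane, then up.

>>> jog_arm --pt "0.5 0.04 0 0 0 0 0" --pt "0.5 0.1 0 0 0 0 0" --pt "0.5 0.18 0 -0.02 0 0 0" --pt "0.5 0.28 0 -0.1 0 0 0" --pt "0.5 0.38 0 -0.2 0 0 0"

```text
time: 8.85
eef_pos: [0.4578, -0.2093, 0.2971]
ee_rot: [0.574, -3.085, -0.005]
force: [0.5, -1.1, 1.0]
gripper_width: 0.0459
gripper_force: 0.0
```

>>> jog_arm --pt "0.5 0.08 0 -0.1 0 0 0" --pt "0.5 0.16 0 -0.22 0 0 0" --pt "0.5 0.24 0 -0.34 0 0 0" --pt "0.5 0.3 0 -0.44 0 0 0" --pt "0.5 0.3 0 -0.5 0 0 0"

```text
time: 9.27
eef_pos: [0.3873, -0.237, 0.4262]
ee_rot: [-0.57, 3.088, -0.005]
force: [1.5, 0.4, 0.5]
gripper_width: 0.0457
gripper_force: 0.0
```

>>> jog_arm --pt "0.5 0 0 0 0 0 0" --pt "0.5 0 0 0 0 0 0" --pt "0.5 0 0 0 0 0 0" --pt "0.5 0 0 0 0 0 0" --pt "0.5 0 0 0 0 0 0"

```text
time: 9.68
eef_pos: [0.3899, -0.2361, 0.4219]
ee_rot: [0.574, -3.087, -0.003]
force: [0.2, 0.6, 0.5]
gripper_width: 0.0458
gripper_force: 0.0
```

```bash
python3 g.py
python3 - <<'E'
from h import *; from plant import eyes
d={n:eyes.camera(n) for n in("side","top")}
a=[cv2.resize(d["side"]["color"][120:260,170:310],(400,400),interpolation=cv2.INTER_CUBIC),cv2.resize(d["top"]["color"][120:260,190:330],(400,400),interpolation=cv2.INTER_CUBIC)]
cv2.imwrite("pics/end.png",np.hstack(a))
E
```

```text
9.68 [-0.1398 -0.0016  0.2439] [-0.71  0.2   1.67  0.    1.27 -2.65] [0.2 0.6 0.5] 0.046
```

View pics/end.png

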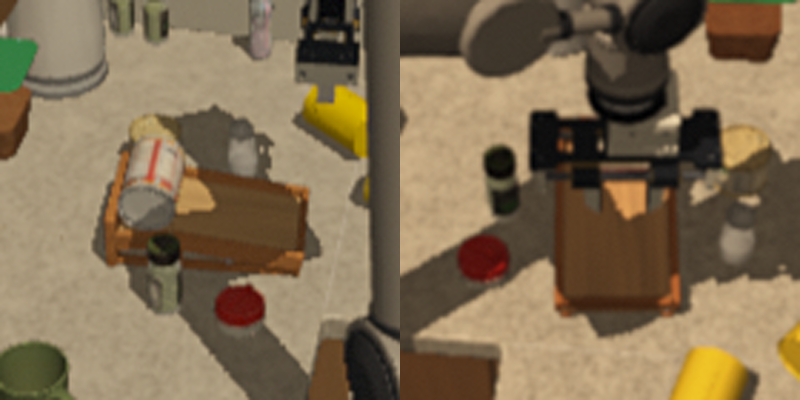

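The tin (side crop 150,185) rests against the stop board on its own. The jar, timer, mill and short tin are where they were, and the arm is clear. I'll hand in the job.

```bash
python3 -c "
from plant import arm
print(arm.close_job())"
```

```text
the job is handed in; nothing more can be done
None
```

The tin is over the crest and resting by itself against the stop board, the arm is clear, no bystander was seen to move, and the job was handed in at about 10 s.

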